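# Slide a boat battery out from under its lips and hold it up level

### The arm

A 7-joint arm with a two-finger parallel gripper is mounted at the origin on the work surface. World frame = base frame: x ahead of the robot, y to its left, z up, the work surface at z = 0. Lengths are in m, angles in rad, forces in N, time in s.
With the tool pointing down it reaches from about 0.425 to 1.025 m from the base axis. Payload 3.6 kg.
Tool frame: the origin (TCP) lies midway between the tips of the shut fingers; the grasp point (between the pads) lies behind it (pinch_z is the z of the grasp point in the tool frame, in m); z points along the fingers, y is the line along which they close (so a half turn about z gives the same grasp; the last joint's range is limited). The gripper opens to 85 mm and grips with 20 to 120 N. Pads are 22 mm wide; open, the fingers measure 114 mm over their backs; the gripper's body (76 mm by 85 mm) begins 54 mm behind the grasp point. The pads swing forward as they close: fully open they stand 13 mm farther back than shut.
Start: joints at [1.234, 0.591, 0.048, 1.609, -0.033, 0.943, -0.034], TCP at [0.175, -0.704, 0.231] pointing down, gripper open.
Joint ranges: [-2.69, 2.69], [-0.47, 2.24], [-1.27, 1.36], [0.19, 2.51], [-1.53, 4.68], [0.08, 2.07], [-3.09, 3.09]. Speed limits (rad/s): [2.57, 2.57, 3.14, 3.14, 3.14, 3.14, 3.14].

### API

Orientations are given as a unit quaternion [x, y, z, w].
In Python, from plant import * gives the robot as it stands.
- The arm moves only by the shell command python3 -m handwheel 'ROWS'. ROWS is JSON, a list of rows, each an object of numbers: "jaw": the finger opening in m, from 0 to 0.0854; "tx", "ty", "tz": the shift along the tool's x, y, z in m; "ax", "ay", "az": the turn, a rotation vector about the tool's x, y, z in degrees. A call has 1 to 12 rows; each row is the pose to reach, as a shift and turn from the pose commanded when the call began, along the tool's axes at that moment; what a row does not reach only later rows make up. A row lasts 1/12 s, in which the tool goes at most 41.7 mm and 7.16 degrees, less where a joint would pass 70% of its speed; a pose out of reach is approached as far as the arm can. A call with a gripper value outside its range is refused whole. The fingers move at their own pace and stop on an object; the grip force is fixed at half the most. Time passes only in rows, so rows that repeat a pose let the fingers close. It gives the time, the measured TCP pose, the force, the opening and the grip force at its end, in the units of the state.
- get_obs(): the state, without advancing time (a new reading comes with each control period).
- snapshot(name): name is "side" or "top" or "wrist"; returns the picture (480x640x3 uint8, red, green, blue); there is no depth.
- camera_model(name): a dict with "fx", "fy", "cx", "cy" (pixels), "T" (4x4, takes a point from camera to world coordinates). Camera axes: x right, y down, z forward; pixel columns grow to the right and rows downward; lengths in m; the calibration is good to about 2 mm. A picture is of the moment at which its call begins: read the wrist's pose just before it. camera_model takes no time and is no camera call; for the wrist camera it gives the pose at the moment of the call.
- sign_off(): hands the job in; it is judged then, once.
The state is a dict: "clock": time; "q": joint angles; "joint_vel": joint speeds; "joint_efforts": joint torques, N m; "tool_pos": TCP position; "tcp_rot": TCP orientation; "force": force on the tool from outside, world axes, zero at the start; "wrist_torque": the same for the moment, N m; "gripper_width": finger opening in m; "grip_force": force on a finger pad.
Only numpy, scipy, OpenCV 4.12 (cv2) and the standard library are available. Lean on these libraries where they do the work, as an engineer would, in place of code of your own. Each camera call takes 0.05 s, during which the arm holds its last target. There are 200 camera calls.

### The job

Take the battery pack in the orange boat dock by its handle, slide it along its channel until it is free of the two overhanging metal lips, then lift it at least 10 cm clear of its seat and hold it still and level in the air, keeping it upright all the way. Finish while still holding it up in the gripper, touching nothing else with it, and leave the dome camera, bottle, screwdriver and parts bin where they are.

Things in the scene. Friction and masses are not known exactly. Their poses are not given: they have to be found in the camera images.
- dock: Fixed orange deck section on the bench, 310 (x) x 340 (y) x 55 mm high; origin at the centre of its underside, z up. A channel 93 mm wide runs along its x axis (y = 0): floor 30 mm and side walls' tops 55 mm above the origin, from a near stop at x = -125 to a far wall at x = +115 mm. Its -x end points roughly to the robot (yaw up to 0.5 rad either way).
- lips (a point): Point on the dock midway between the near ends of two aluminium lips (dock x = +5 mm, y = 0, 57 mm up); axes as the dock's. From here the lips run 90 mm towards +x, each overhanging a side of the channel by 12 mm (69 mm between them), underside 44, top 57 mm above the dock's origin. On the -x side of this point the channel is open upwards.
- battery_center (a point): Centre of the loose battery pack's case, 120 (x along channel) x 62 (y) x 45 mm high; 0.4 to 0.8 kg, balanced about its middle. At its foot a flange 60 x 88 x 8 mm sticks out 13 mm on both y sides, at first under the lips. Seated: 52.5 mm above the dock's origin, 35 to 52 mm to its +x side. Free of the lips from 25 mm on the -x side; at 65 mm it meets the near stop.
- battery_handle (a point): Centre of the pack's grab handle, 59.5 mm above battery_center: a level straight black bar 100 long (along the pack's x) x 14 wide (y) x 16 mm high, on two posts at its ends (72 mm between the posts), bar's underside 29 mm above the top of the case. Seated it is 112 mm above the dock's origin.
- dome: Bystander: dome camera, white round base and black dome, 68 mm diameter, 53 mm high, standing on the dock's left (+y) side deck; origin at the centre of its underside.
- bottle: Bystander: small white bottle with a cap, 48 mm diameter, 70 mm high, standing on the dock's right (-y) side deck; origin at the centre of its underside.
- screwdriver: Bystander: screwdriver lying on the bench to the side of the dock.
- bin: Bystander: open blue parts bin, 150 x 100 x 70 mm high, on the bench on the other side of the dock.
Not all that is in view belongs to the job. Of the things that look like the part that bears battery_center, the middle-sized one is meant.

How it is judged:
On the way, in this order (a step that is already met when the one before it is completed fails the run):
1. the pack is slid free of the lips, still down in the channel (x of battery_center in the frame of dock below -0.025 m and z of battery_center in the frame of dock below 0.07 m and horizontal distance between battery_center and dock below 0.075 m).
2. the pack is lifted clear in the gripper (z of battery_center in the frame of dock above 0.1 m and contact force between the fingers and battery above 1 N), for 0.2 s.
At the end, for the whole second after the job is handed in: The pack is held in the gripper (over 1 N on the fingers), its centre at least 92 mm above its seated height, tilted less than 0.12 rad, slower than 20 mm/s and 0.15 rad/s, touching neither the dock nor any bystander (z of battery_center in the frame of dock above 0.1445 m and angle between battery_center's own z axis and vertical below 0.12 rad and linear speed of battery below 0.02 m/s and angular speed of battery below 0.15 rad/s and contact force between the fingers and battery above 1 N and contact force between battery and dock below 0.1 N and contact force between battery and dome below 0.1 N and contact force between battery and bottle below 0.1 N and contact force between battery and screwdriver below 0.1 N and contact force between battery and bin below 0.1 N); the arm keeps its last pose, push and grip.
It fails at once if the pack is tipped by more than 0.4 rad (angle between battery_center's own z axis and vertical above 0.4 rad).
It fails at once if a bystander is moved by more than 30 mm (distance of any of dome, bottle, screwdriver, bin from where it was at the start of the episode above 0.03 m).
It also fails if it takes over 38 s, if anything falls off the work surface, if the arm or the gripper's body presses on something with over 40 N, if the wrist force passes 120 N, or if a joint passes its speed limit or range.

## Working session

There is one attempt and no reset: what is moved stays moved. The work goes in short steps, Python scripts to look and compute and a shell command to move; the robot and the scene stay as the last step left them, time stands still between calls to the robot, and variables do not carry over. Pictures are saved under pics/ and viewed, at most 10 in all, crops included, and the job is handed in when it is done.

```bash
mkdir -p pics; ls
python3 - <<'E'
from plant import *
import cv2,numpy as np
o=get_obs();print(o)
for n in("side","top"):
    cv2.imwrite(f"pics/{n}0.png",snapshot(n)[:,:,::-1]);c=camera_model(n);print(n,c)
E
```

```text
pics
{'clock': 0.0, 'q': array([ 1.23352011,  0.59211532,  0.04827495,  1.60981127, -0.03325101,
        0.94269698, -0.0337065 ]), 'joint_vel': array([-0.00122454,  0.00049769, -0.00060612, -0.00132585, -0.00088299,
       -0.00076565, -0.00090175]), 'joint_efforts': array([ 6.96835523e-04, -5.48684299e+01,  1.54626064e+00, -1.98123997e+01,
        9.27158020e-03,  8.66196788e-03,  7.00461086e-06]), 'tool_pos': array([ 0.17480575, -0.70276783,  0.23014719]), 'tcp_rot': array([ 9.92572691e-01,  1.21647905e-01, -2.10253967e-04, -1.09383223e-03]), 'force': array([-0.30130355,  0.24514544, -0.2083222 ]), 'wrist_torque': array([-0.04789744,  0.0008674 ,  0.01381685]), 'grip_force': 0.0, 'gripper_width': 0.08546066184841668}
side {'fx': 504.6780372496046, 'fy': 504.6780372496046, 'cx': 312.1210891518579, 'cy': 238.04692243146195, 'T': array([[-0.96486824, -0.1519491 ,  0.21433794,  0.25309798],
       [-0.26186272,  0.48977636, -0.83159307,  1.03125152],
       [ 0.02138217, -0.85850486, -0.51235946,  0.7611143 ],
       [ 0.        ,  0.        ,  0.        ,  1.        ]])}
top {'fx': 499.2132930999533, 'fy': 499.2132930999533, 'cx': 319.3883592725826, 'cy': 246.85449735596174, 'T': array([[ 0.00205637, -0.98139352,  0.19199619,  0.20237751],
       [-0.9999072 , -0.00460362, -0.01282205,  0.00431609],
       [ 0.01346736, -0.191952  , -0.98131191,  1.56358629],
       [ 0.        ,  0.        ,  0.        ,  1.        ]])}
```

View pics/top0.png

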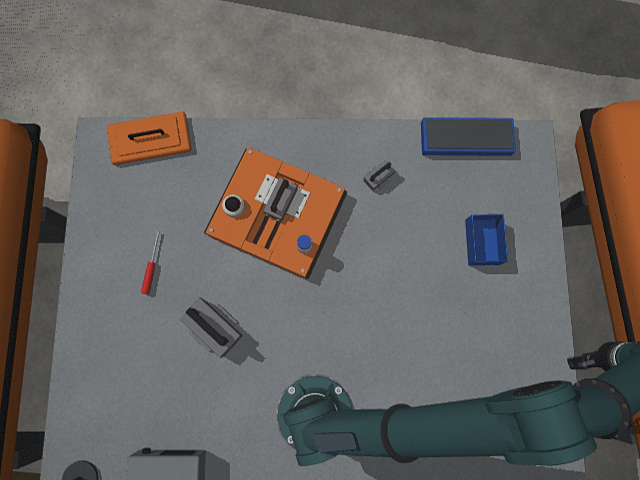

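View pics/side0.png

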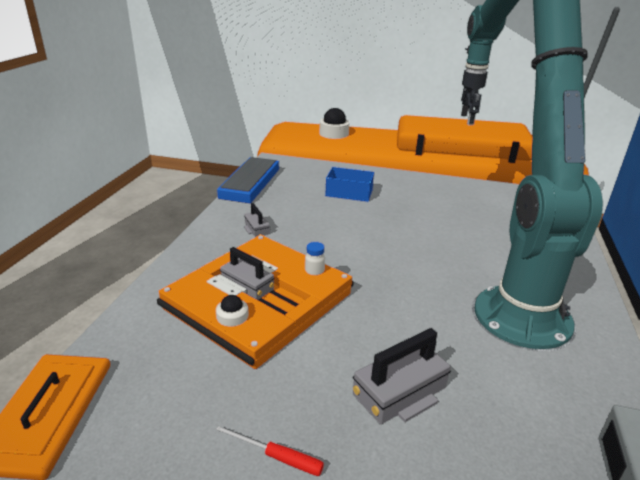

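Top view: there are three packs, a large one at (212,325) on the bench, a small one at (380,177) on the bench, and the middle-sized one at (283,199) in the orange dock. The dock one is meant, because it sits under the lips and is the middle size. Dock corners are at about (248,149), (347,190), (307,277) and (206,232). I'll confirm with one enlarged crop and fit the dock pose.

```bash
cat > h.py <<'E'
import numpy as np,cv2
def ray(c,p,z):
    d=c["T"][:3,:3]@[(p[0]-c["cx"])/c["fx"],(p[1]-c["cy"])/c["fy"],1]; o=c["T"][:3,3]
    return o+d*(z-o[2])/d[2]
def proj(c,P):
    q=(np.asarray(P)-c["T"][:3,3])@c["T"][:3,:3]; return np.array([c["fx"]*q[0]/q[2]+c["cx"],c["fy"]*q[1]/q[2]+c["cy"]])
E
python3 - <<'E'
from plant import *
from h import *
c=camera_model("top")
P=[ray(c,p,.055)[:2] for p in[(248,149),(347,190),(307,277),(206,232)]]
print(np.round(P,3),np.mean(P,0))
a=(P[0]+P[1]-P[2]-P[3]); print("yaw",np.arctan2(a[1],a[0]))
b=(P[0]+P[3]-P[2]-P[1]);print("yaw",np.arctan2(-b[0],b[1]))
im=cv2.imread("pics/top0.png")[140:285,200:395]
cv2.imwrite("pics/c1.png",cv2.resize(im,None,fx=4,fy=4,interpolation=cv2.INTER_CUBIC))
E
```

```text
[[ 0.815  0.213]
 [ 0.681 -0.102]
 [ 0.404  0.022]
 [ 0.543  0.335]] [0.61054871 0.11707899]
yaw -0.42057692943596914
yaw -0.41032038802445264
```

View pics/c1.png

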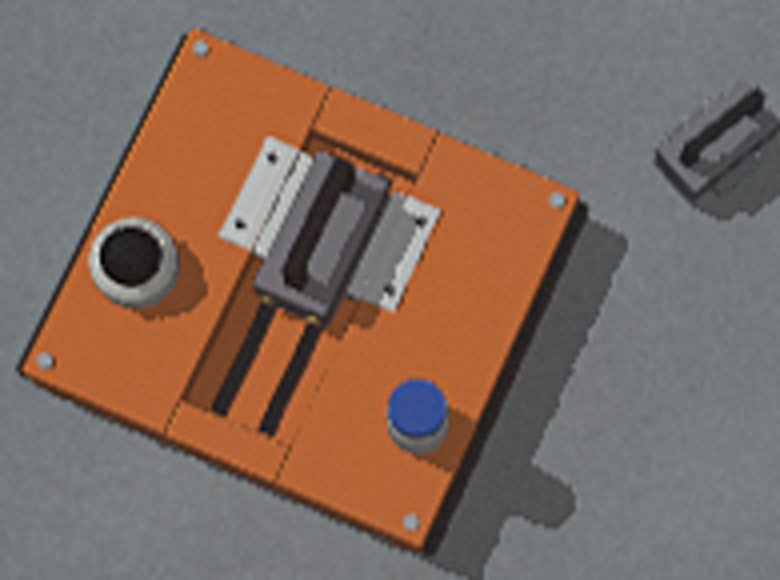

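Crop: this confirms the middle-sized pack under the lips. The handle bar runs from (338,165) to (297,285) in the crop, which is (284.5,181) to (274,211) in the full picture.

Run:
```python
import plant
from plant import *
from h import *
from scipy.spatial.transform import Rotation as R
print([n for n in dir(plant) if not n.startswith('__')], getattr(plant,'pinch_z',None))
c=camera_model("top");A=[ray(c,p,.120) for p in[(284.5,181.2),(274.2,211.2)]]
h=np.mean(A,0);d=A[0]-A[1];print(h,np.hypot(*d[:2]),np.arctan2(d[1],d[0]))
D=np.array([.6105,.117]);Y=-.415;M=np.array([[np.cos(Y),-np.sin(Y)],[np.sin(Y),np.cos(Y)]])
hd=M.T@(h[:2]-D);print("handle in dock",hd)
t=np.r_[D+M@[hd[0],0],.25]
o=get_obs();r=R.from_quat(o["tcp_rot"])
print("target",t,"shift tool",r.inv().apply(t-o["tool_pos"]), np.degrees((r.inv()*R.from_euler("zx",[np.pi-.415,np.pi])).as_rotvec()))
```

```text
['IKError', 'camera_model', 'get_obs', 'pinch_z', 'sign_off', 'snapshot'] -0.0187
[0.63954533 0.10593175 0.12      ] 0.09830134654784783 -0.3023175292120273
handle in dock [0.03104247 0.00158205]
target [0.63890747 0.10448399 0.25      ] shift tool [ 0.64529082 -0.67142375 -0.01844286] [-5.56556132e-03  1.76249019e-01  1.70193418e+02]
```

```bash
cat > go.py <<'E'
from plant import *
from h import *
import sys
from scipy.spatial.transform import Rotation as R
# usage: x y z yaw -> shift/turn
x,y,z,w=map(float,sys.argv[1:]);o=get_obs();r=R.from_quat(o["tcp_rot"])
g=R.from_euler("Z",w)*R.from_euler("X",np.pi)
print("clock",round(o["clock"],2),"t mm",np.round(1e3*r.inv().apply(np.array([x,y,z])-o["tool_pos"]),1),"a deg",np.round(np.degrees((r.inv()*g).as_rotvec()),2))
E
python3 go.py .639 .1045 .25 2.727
python3 -m handwheel '[{"jaw":0.0854,"tx":0.05,"ty":-0.05,"tz":-0.02,"az":-12},{"jaw":0.0854,"tx":0.645,"ty":-0.671,"tz":-0.02,"az":-142},{"jaw":0.0854,"tx":0.645,"ty":-0.671,"tz":-0.02,"az":-142},{"jaw":0.0854,"tx":0.645,"ty":-0.671,"tz":-0.02,"az":-142},{"jaw":0.0854,"tx":0.645,"ty":-0.671,"tz":-0.02,"az":-142},{"jaw":0.0854,"tx":0.645,"ty":-0.671,"tz":-0.02,"az":-142},{"jaw":0.0854,"tx":0.645,"ty":-0.671,"tz":-0.02,"az":-142},{"jaw":0.0854,"tx":0.645,"ty":-0.671,"tz":-0.02,"az":-142},{"jaw":0.0854,"tx":0.645,"ty":-0.671,"tz":-0.02,"az":-142},{"jaw":0.0854,"tx":0.645,"ty":-0.671,"tz":-0.02,"az":-142},{"jaw":0.0854,"tx":0.645,"ty":-0.671,"tz":-0.02,"az":-142},{"jaw":0.0854,"tx":0.645,"ty":-0.671,"tz":-0.02,"az":-142}]'
python3 go.py .639 .1045 .25 2.727; python3 -c "
from plant import *
print(get_obs()['q'])"
```

```text
clock 0.1 t mm [ 645.4 -671.4  -18.4] a deg [-6.0000e-02 -1.4000e-01 -1.4227e+02]
clock 0.1 t mm [ 645.4 -671.4  -18.4] a deg [-6.0000e-02 -1.4000e-01 -1.4227e+02]
[ 1.23355198  0.59204166  0.04830153  1.609694   -0.03330351  0.94272637
 -0.03368053]invalid input
```

```bash
python3 -m handwheel '[{"jaw":0.085,"tx":0.02,"ty":-0.02,"tz":-0.02,"az":-6}]'
python3 go.py .639 .1045 .25 2.727; python3 -m handwheel --help
```

```text
clock 0.1 t mm [ 645.4 -671.4  -18.4] a deg [-6.0000e-02 -1.4000e-01 -1.4227e+02]invalid input
invalid input: not JSON, or not a number
```

```bash
python3 -m handwheel '[{"jaw":0.085,"tx":0.02,"ty":-0.02,"tz":-0.02,"ax":0,"ay":0,"az":-6}]'
python3 go.py .639 .1045 .25 2.727
```

```text
clock: 0.18
tool_pos: [0.1836, -0.6805, 0.2463]
tcp_rot: [0.985, 0.171, -0.003, -0.003]
force: [-0.8, -0.2, -0.5]
gripper_width: 0.085
grip_force: 0.0
clock 0.18 t mm [ 693.  -586.    -3.4] a deg [  -0.51   -0.31 -136.58]
```

```bash
python3 -m handwheel '[{"jaw":0.085,"tx":0.69,"ty":-0.59,"tz":0,"ax":0,"ay":0,"az":-136},{"jaw":0.085,"tx":0.69,"ty":-0.59,"tz":0,"ax":0,"ay":0,"az":-136},{"jaw":0.085,"tx":0.69,"ty":-0.59,"tz":0,"ax":0,"ay":0,"az":-136},{"jaw":0.085,"tx":0.69,"ty":-0.59,"tz":0,"ax":0,"ay":0,"az":-136},{"jaw":0.085,"tx":0.69,"ty":-0.59,"tz":0,"ax":0,"ay":0,"az":-136},{"jaw":0.085,"tx":0.69,"ty":-0.59,"tz":0,"ax":0,"ay":0,"az":-136},{"jaw":0.085,"tx":0.69,"ty":-0.59,"tz":0,"ax":0,"ay":0,"az":-136},{"jaw":0.085,"tx":0.69,"ty":-0.59,"tz":0,"ax":0,"ay":0,"az":-136},{"jaw":0.085,"tx":0.69,"ty":-0.59,"tz":0,"ax":0,"ay":0,"az":-136},{"jaw":0.085,"tx":0.69,"ty":-0.59,"tz":0,"ax":0,"ay":0,"az":-136}]'
python3 go.py .639 .1045 .25 2.727;python3 -c "
from plant import *
print(get_obs()['q'])"
```

```text
clock: 1.02
tool_pos: [0.395, -0.3147, 0.2512]
tcp_rot: [0.695, 0.719, -0.0, -0.0]
force: [0.4, -0.5, -0.4]
gripper_width: 0.0853
grip_force: 0.0
clock 1.02 t mm [410.7 258.    1.1] a deg [-2.000e-02 -2.000e-02 -6.432e+01]
[ 0.89072937  0.31063229 -0.38295814  2.06494163  0.16114977  0.79415809
  0.44456635]
```

```bash
python3 -m handwheel '[{"jaw":0.085,"tx":0.41,"ty":0.258,"tz":0,"ax":0,"ay":0,"az":-64.3},{"jaw":0.085,"tx":0.41,"ty":0.258,"tz":0,"ax":0,"ay":0,"az":-64.3},{"jaw":0.085,"tx":0.41,"ty":0.258,"tz":0,"ax":0,"ay":0,"az":-64.3},{"jaw":0.085,"tx":0.41,"ty":0.258,"tz":0,"ax":0,"ay":0,"az":-64.3},{"jaw":0.085,"tx":0.41,"ty":0.258,"tz":0,"ax":0,"ay":0,"az":-64.3},{"jaw":0.085,"tx":0.41,"ty":0.258,"tz":0,"ax":0,"ay":0,"az":-64.3},{"jaw":0.085,"tx":0.41,"ty":0.258,"tz":0,"ax":0,"ay":0,"az":-64.3},{"jaw":0.085,"tx":0.41,"ty":0.258,"tz":0,"ax":0,"ay":0,"az":-64.3},{"jaw":0.085,"tx":0.41,"ty":0.258,"tz":0,"ax":0,"ay":0,"az":-64.3},{"jaw":0.085,"tx":0.41,"ty":0.258,"tz":0,"ax":0,"ay":0,"az":-64.3},{"jaw":0.085,"tx":0.41,"ty":0.258,"tz":0,"ax":0,"ay":0,"az":-64.3},{"jaw":0.085,"tx":0.41,"ty":0.258,"tz":0,"ax":0,"ay":0,"az":-64.3}]'
python3 go.py .639 .1045 .25 2.727;python3 - <<'E'
from plant import *
import cv2,numpy as np
print(get_obs()['q'])
c=camera_model("wrist");np.save("w1.npy",c,allow_pickle=True);cv2.imwrite("pics/w1.png",snapshot("wrist")[:,:,::-1]);print(c)
E
```

```text
clock: 2.02
tool_pos: [0.6425, 0.1054, 0.2511]
tcp_rot: [0.207, 0.978, 0.002, 0.0]
force: [-0.2, -0.6, 1.4]
gripper_width: 0.0847
grip_force: 0.0
clock 2.02 t mm [ 2.9 -2.3  1.1] a deg [ 0.2  -0.04 -0.16]
[ 0.23196361  0.55707621 -0.68379304  1.74562826  0.409004    0.98437077
  0.54555757]
{'fx': 408.19297926095254, 'fy': 408.19297926095254, 'cx': 319.6661046871879, 'cy': 240.70518127051025, 'T': array([[ 0.40571048,  0.87498618,  0.26419348,  0.5743875 ],
       [ 0.91400025, -0.38889566, -0.11560147,  0.13483952],
       [ 0.00159401,  0.28837363, -0.95751663,  0.39282605],
       [ 0.        ,  0.        ,  0.        ,  1.        ]])}
```

View pics/w1.png

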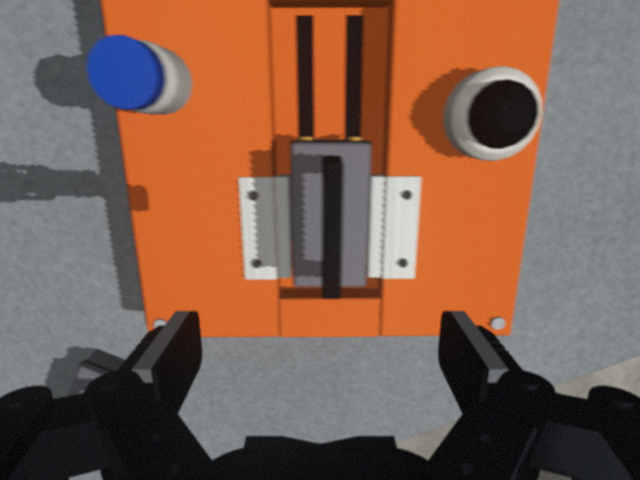

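Wrist picture: the handle bar's near end is at (331,157) and its far end at (332,298). Lip near edges are at (240,178) and (421,178). The dome at (500,112) and the bottle at (130,75) are well off to the sides.

```bash
python3 - <<'E'
from h import *
c=np.load("w1.npy",allow_pickle=True).item()
A=[ray(c,p,.120) for p in[(331.5,298),(331.3,158)]]
h=np.mean(A,0);d=A[0]-A[1];print(h,np.hypot(*d[:2]),np.arctan2(d[1],d[0]))
L=[ray(c,p,.057) for p in[(239.5,178),(421,177),(414.5,278),(246,279)]]
d=L[0]-L[1];print("lip near mid",(L[0]+L[1])/2,np.hypot(*d[:2]),"yaw",np.arctan2(d[1],d[0])+np.pi/2,(L[2]+L[3])/2)
C=[ray(c,p,.055) for p in[(149,337),(512,335)]];d=C[0]-C[1];print("far",(C[0]+C[1])/2,np.hypot(*d[:2]),"yaw",np.arctan2(d[1],d[0])+np.pi/2)
Y=-.415;print("lip->handle x",(h-(L[0]+L[1])/2)[:2]@[np.cos(Y),np.sin(Y)],(h-(L[0]+L[1])/2)[:2]@[-np.sin(Y),np.cos(Y)])
E
python3 go.py .648 .1015 .105 2.727
```

```text
[0.6469318  0.11201971 0.12      ] 0.10044590286266349 -0.4080861750473598
lip near mid [0.62104496 0.12422137 0.057     ] 0.1490078528761118 yaw -0.41248179377684413 [0.70273454 0.0886872  0.057     ]
far [0.75626329 0.06571784 0.055     ] 0.33750229226075373 yaw -0.41248404592040755
lip->handle x 0.02860905351063355 -0.0007286279747120272
clock 2.07 t mm [ -7.2  -8.5 146.7] a deg [0.56 0.   0.12]
```

```bash
python3 go.py .647 .112 .093 2.7295
```

```text
clock 2.07 t mm [ -2.1   0.6 158.8] a deg [ 0.56  0.   -0.02]
```

```bash
python3 -m handwheel '[{"jaw":0.085,"tx":-0.001,"ty":0,"tz":0.04,"ax":0.3,"ay":0,"az":0},{"jaw":0.085,"tx":-0.002,"ty":0.0005,"tz":0.08,"ax":0.3,"ay":0,"az":0},{"jaw":0.085,"tx":-0.002,"ty":0.0005,"tz":0.11,"ax":0.3,"ay":0,"az":0},{"jaw":0.085,"tx":-0.002,"ty":0.0005,"tz":0.135,"ax":0.3,"ay":0,"az":0},{"jaw":0.085,"tx":-0.002,"ty":0.0005,"tz":0.15,"ax":0.3,"ay":0,"az":0},{"jaw":0.085,"tx":-0.002,"ty":0.0005,"tz":0.158,"ax":0.3,"ay":0,"az":0},{"jaw":0.085,"tx":-0.002,"ty":0.0005,"tz":0.158,"ax":0.3,"ay":0,"az":0},{"jaw":0.085,"tx":-0.002,"ty":0.0005,"tz":0.158,"ax":0.3,"ay":0,"az":0}]'
python3 go.py .647 .112 .093 2.7295;python3 - <<'E'
from plant import *
import cv2
cv2.imwrite("pics/w2.png",snapshot("wrist")[:,:,::-1])
E
```

```text
clock: 2.73
tool_pos: [0.6439, 0.1002, 0.094]
tcp_rot: [0.209, 0.978, -0.002, -0.0]
force: [-0.8, 0.3, 0.9]
gripper_width: 0.0855
grip_force: 0.0
clock 2.73 t mm [ 2. 12.  1.] a deg [-0.25  0.05 -0.51]
```

View pics/w2.png

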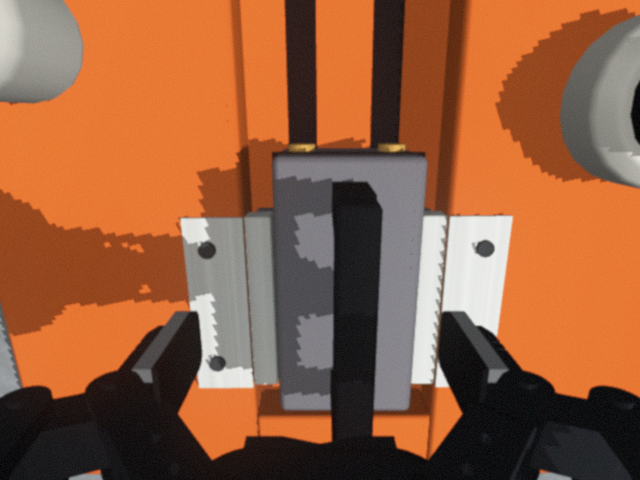

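Wrist picture: the bar's column is about 357 and the finger midline is 320, so the tool is about 12 mm off along +y. This agrees with the numbers. I'll shift, then close.

```bash
python3 -m handwheel '[{"jaw":0.085,"tx":0.002,"ty":0.012,"tz":0.001,"ax":0,"ay":0,"az":-0.5},{"jaw":0.085,"tx":0.002,"ty":0.012,"tz":0.001,"ax":0,"ay":0,"az":-0.5},{"jaw":0.085,"tx":0.002,"ty":0.012,"tz":0.001,"ax":0,"ay":0,"az":-0.5},{"jaw":0.05,"tx":0.002,"ty":0.012,"tz":0.001,"ax":0,"ay":0,"az":-0.5},{"jaw":0.03,"tx":0.002,"ty":0.012,"tz":0.001,"ax":0,"ay":0,"az":-0.5},{"jaw":0.03,"tx":0.002,"ty":0.012,"tz":0.001,"ax":0,"ay":0,"az":-0.5},{"jaw":0.03,"tx":0.002,"ty":0.012,"tz":0.001,"ax":0,"ay":0,"az":-0.5}]'
python3 go.py .647 .112 .093 2.7295;python3 - <<'E'
from plant import *
import cv2
cv2.imwrite("pics/w3.png",snapshot("wrist")[:,:,::-1])
E
```

```text
clock: 3.37
tool_pos: [0.6463, 0.1113, 0.0922]
tcp_rot: [0.205, 0.979, -0.003, -0.001]
force: [0.1, 0.2, -0.5]
gripper_width: 0.0385
grip_force: 0.0
clock 3.37 t mm [-0.3  0.9 -0.8] a deg [-0.32 -0.   -0.02]
```

View pics/w3.png

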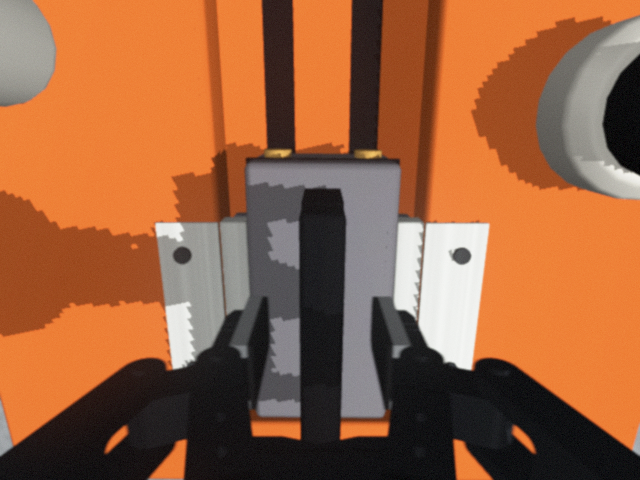

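The bar (column 322) is centred between the fingers (about 320). Closing.

```bash
python3 -m handwheel '[{"jaw":0.0,"tx":0,"ty":0,"tz":0,"ax":-0.3,"ay":0,"az":0},{"jaw":0.0,"tx":0,"ty":0,"tz":0,"ax":-0.3,"ay":0,"az":0},{"jaw":0.0,"tx":0,"ty":0,"tz":0,"ax":-0.3,"ay":0,"az":0},{"jaw":0.0,"tx":0,"ty":0,"tz":0,"ax":-0.3,"ay":0,"az":0},{"jaw":0.0,"tx":0,"ty":0,"tz":0,"ax":-0.3,"ay":0,"az":0},{"jaw":0.0,"tx":0,"ty":0,"tz":0,"ax":-0.3,"ay":0,"az":0},{"jaw":0.0,"tx":0,"ty":0,"tz":0,"ax":-0.3,"ay":0,"az":0},{"jaw":0.0,"tx":0,"ty":0,"tz":0,"ax":-0.3,"ay":0,"az":0}]'
python3 go.py .647 .112 .093 2.7295
```

```text
clock: 4.08
tool_pos: [0.6464, 0.1118, 0.0922]
tcp_rot: [0.205, 0.979, 0.0, 0.0]
force: [-0.3, 0.7, -0.0]
gripper_width: 0.0133
grip_force: 61.0
clock 4.08 t mm [-0.4  0.5 -0.8] a deg [0. 0. 0.]
```

```bash
python3 -m handwheel '[{"jaw":0.0,"tx":0.003,"ty":0,"tz":0,"ax":0,"ay":0,"az":0},{"jaw":0.0,"tx":0.008,"ty":0,"tz":0,"ax":0,"ay":0,"az":0},{"jaw":0.0,"tx":0.014,"ty":0,"tz":0,"ax":0,"ay":0,"az":0},{"jaw":0.0,"tx":0.02,"ty":0,"tz":0,"ax":0,"ay":0,"az":0},{"jaw":0.0,"tx":0.025,"ty":0,"tz":0,"ax":0,"ay":0,"az":0},{"jaw":0.0,"tx":0.03,"ty":0,"tz":0,"ax":0,"ay":0,"az":0}]'
python3 go.py .647 .112 .093 2.7295
```

```text
clock: 4.58
tool_pos: [0.6182, 0.1239, 0.0922]
tcp_rot: [0.204, 0.979, -0.0, -0.0]
force: [2.7, -1.7, -2.5]
gripper_width: 0.013
grip_force: 60.8
clock 4.58 t mm [-31.2   0.6  -0.8] a deg [-0.02 -0.    0.02]
```

Force is low, so the pack is sliding freely. Continuing another 50 mm.

```bash
python3 -m handwheel '[{"jaw":0.0,"tx":0.007,"ty":0,"tz":0,"ax":0,"ay":0,"az":0},{"jaw":0.0,"tx":0.015,"ty":0,"tz":0,"ax":0,"ay":0,"az":0},{"jaw":0.0,"tx":0.023,"ty":0,"tz":0,"ax":0,"ay":0,"az":0},{"jaw":0.0,"tx":0.031,"ty":0,"tz":0,"ax":0,"ay":0,"az":0},{"jaw":0.0,"tx":0.039,"ty":0,"tz":0,"ax":0,"ay":0,"az":0},{"jaw":0.0,"tx":0.045,"ty":0,"tz":0,"ax":0,"ay":0,"az":0},{"jaw":0.0,"tx":0.05,"ty":0,"tz":0,"ax":0,"ay":0,"az":0},{"jaw":0.0,"tx":0.05,"ty":0,"tz":0,"ax":0,"ay":0,"az":0}]'
python3 go.py .647 .112 .093 2.7295;python3 - <<'E'
from plant import *
import cv2
cv2.imwrite("pics/w4.png",snapshot("wrist")[:,:,::-1])
E
```

```text
clock: 5.25
tool_pos: [0.5709, 0.1447, 0.0922]
tcp_rot: [0.204, 0.979, -0.0, -0.001]
force: [-1.9, 0.8, 1.7]
gripper_width: 0.0131
grip_force: 61.1
clock 5.25 t mm [-82.9   0.4  -1. ] a deg [-0.06 -0.13  0.09]
```

View pics/w4.png

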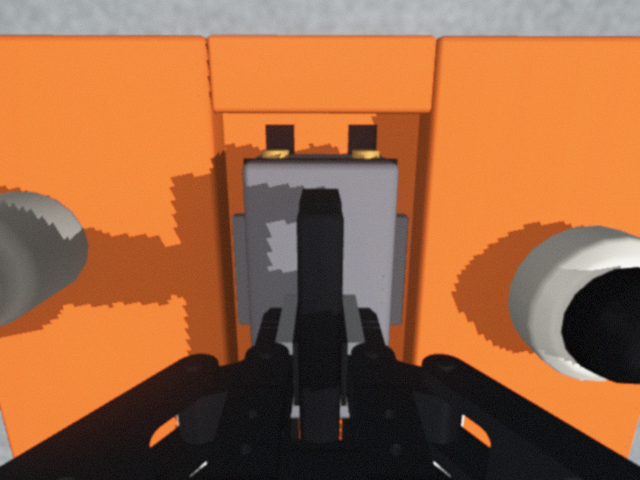

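The pack followed the gripper to about x = -48 mm. Its flange (y 215–325) is in the open channel and the near stop (row 112) isn't touched. Lifting straight up.

```bash
python3 -m handwheel '[{"jaw":0.0,"tx":0,"ty":0,"tz":-0.003,"ax":0,"ay":0,"az":0},{"jaw":0.0,"tx":0,"ty":0,"tz":-0.01,"ax":0,"ay":0,"az":0},{"jaw":0.0,"tx":0,"ty":0,"tz":-0.022,"ax":0,"ay":0,"az":0},{"jaw":0.0,"tx":0,"ty":0,"tz":-0.037,"ax":0,"ay":0,"az":0},{"jaw":0.0,"tx":0,"ty":0,"tz":-0.052,"ax":0,"ay":0,"az":0},{"jaw":0.0,"tx":0,"ty":0,"tz":-0.067,"ax":0,"ay":0,"az":0},{"jaw":0.0,"tx":0,"ty":0,"tz":-0.082,"ax":0,"ay":0,"az":0},{"jaw":0.0,"tx":0,"ty":0,"tz":-0.097,"ax":0,"ay":0,"az":0},{"jaw":0.0,"tx":0,"ty":0,"tz":-0.11,"ax":0,"ay":0,"az":0},{"jaw":0.0,"tx":0,"ty":0,"tz":-0.12,"ax":0,"ay":0,"az":0},{"jaw":0.0,"tx":0,"ty":0,"tz":-0.127,"ax":0,"ay":0,"az":0},{"jaw":0.0,"tx":0,"ty":0,"tz":-0.13,"ax":0,"ay":0,"az":0}]'
python3 -m handwheel '[{"jaw":0.0,"tx":0,"ty":0,"tz":0,"ax":0,"ay":0,"az":0},{"jaw":0.0,"tx":0,"ty":0,"tz":0,"ax":0,"ay":0,"az":0},{"jaw":0.0,"tx":0,"ty":0,"tz":0,"ax":0,"ay":0,"az":0},{"jaw":0.0,"tx":0,"ty":0,"tz":0,"ax":0,"ay":0,"az":0},{"jaw":0.0,"tx":0,"ty":0,"tz":0,"ax":0,"ay":0,"az":0},{"jaw":0.0,"tx":0,"ty":0,"tz":0,"ax":0,"ay":0,"az":0},{"jaw":0.0,"tx":0,"ty":0,"tz":0,"ax":0,"ay":0,"az":0},{"jaw":0.0,"tx":0,"ty":0,"tz":0,"ax":0,"ay":0,"az":0}]'
python3 - <<'E'
from plant import *
import cv2
cv2.imwrite("pics/s2.png",snapshot("side")[:,:,::-1])
E
```

```text
clock: 6.3
tool_pos: [0.5734, 0.1438, 0.2234]
tcp_rot: [0.205, 0.979, 0.0, 0.001]
force: [0.1, -0.2, -7.3]
gripper_width: 0.0133
grip_force: 60.0
clock: 6.97
tool_pos: [0.573, 0.1438, 0.2221]
tcp_rot: [0.205, 0.979, -0.0, -0.0]
force: [0.6, 0.9, -7.6]
gripper_width: 0.0135
grip_force: 60.0
```

View pics/s2.png

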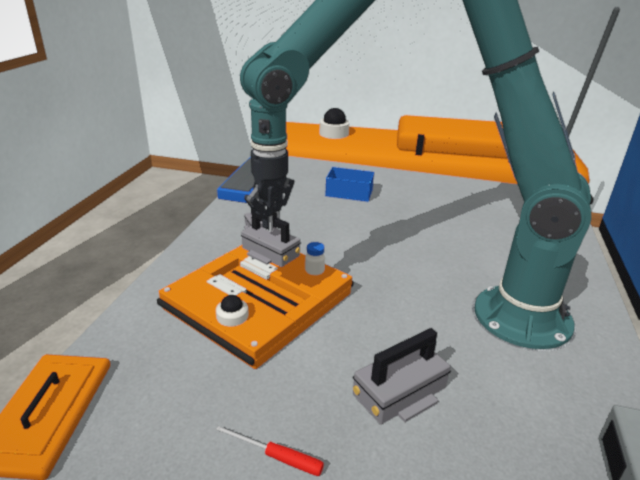

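The side picture shows the pack at (270,245), held level and clear above the dock, with the bystanders unmoved. The wrist carries about 7.6 N. Handing in.

```bash
python3 -c "
from plant import *
print(sign_off())"
```

```text
the job is handed in; nothing more can be done
None
```

I slid the battery pack free of the lips, lifted it about 13 cm straight up, and handed in the job at about 7 s with it held level in the gripper and the bystanders where they were; `sign_off()` returned no verdict.

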